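# Clear the fence stop from the test booth's T-slot and shut the booth

### The arm

A 6-joint arm with a two-finger parallel gripper is mounted at the origin on the work surface. World frame = base frame: x ahead of the robot, y to its left, z up, the work surface at z = 0. Lengths are in m, angles in rad, forces in N, time in s.
With the tool pointing down it reaches from about 0.35 to 0.85 m from the base axis. Payload 8.1 kg.
Tool frame: the origin (TCP) lies between the finger pads; the fingertips stand 17 mm ahead of it and the grasp point (between the pads) lies 2 mm behind it (env.tip_extent is the distance from the TCP to the fingertips, in m); z points along the fingers, y is the line along which they close (so a half turn about z gives the same grasp; the last joint's range is limited). The gripper opens to 85 mm and grips with 20 to 120 N. Pads are 22 mm wide; open, the fingers measure 114 mm over their backs; the gripper's body (76 mm by 85 mm) begins 54 mm behind the grasp point. The pads swing forward as they close: fully open they stand 13 mm farther back than shut.
Start: joints at [-1.316, 0.13, 1.488, -0, 1.523, -0.085], TCP at [0.2, -0.566, 0.248] pointing down, gripper open.
Joint ranges: [-2.96, 2.96], [-0.89, 2.26], [0.02, 2.5], [-1.34, 4.48], [0, 2.73], [-2.66, 2.66]. Speed limits (rad/s): [2.39, 2.39, 2.79, 3.14, 3.14, 3.14].

### API

Orientations are given as a rotation vector (axis times angle).
In Python, from plant import env, vision gives the robot as it stands. The module is installed in compiled form; this text tells all that it offers.
- The arm moves only by the shell command python3 -m creep 'ROWS' [FORCE]. ROWS is JSON, one flat list of numbers, 7 for each row, row after row: the turn, a rotation vector about the tool's x, y, z each as a share of 0.15 rad, from -1 to 1, then the shift along the tool's x, y, z each as a share of 0.04 m, from -1 to 1, then the opening, from -1 (shut) to 1 (fully open). In form: [rx, ry, rz, tx, ty, tz, hand, rx, ry, rz, tx, ty, tz, hand, ...]. A call has exactly 5 rows; each row shifts and turns the commanded pose from where the row before left it, along the tool's axes as they then stand; what a row does not reach is not made up. A row lasts 1/8 s, in which the tool goes at most 62.5 mm and 10.7 degrees, less where a joint would pass 70% of its speed; a pose out of reach is approached as far as the arm can. A call with a number of a shift or a turn outside -1 to 1 is refused whole. A call with a gripper value outside its range is refused whole. The fingers move at their own pace and stop on an object; FORCE is the grip in N (left out, the last holds). Time passes only in rows, so rows that do not move let the fingers close, or fill a call up. It gives the time, the measured TCP pose, the force, the opening and the grip force at its end, in the units of the state.
- env.state(): the state, without advancing time (a new reading comes with each control period).
- vision.capture(name): name is "scene" or "side" or "wrist"; returns (picture, depth): 420x560x3 uint8, blue, green, red; 420x560 float32, m along the optical axis (not along the pixel's ray), 0 where there is no reading.
- vision.camera_model(name): a dict with "vfov" (degrees; the focal length in pixels is half the picture's height over the tangent of half this angle, whatever the lens; pixels are square), "cx", "cy" (the principal point, pixels), "rvec" (rotation vector, rad) and "tvec" (3), from world to camera coordinates, as OpenCV has them; the wrist camera has in their place "T_tool_cam" (4x4, takes a point from camera to tool coordinates, whose origin is the TCP and whose axes are the flange's). Camera axes: x right, y down, z forward; pixel columns grow to the right and rows downward; lengths in m; the calibration is good to about 2 mm. The wrist camera is an equidistant fisheye: a pixel r from the principal point sees the ray r / f radians off the axis. A picture is of the moment at which its call begins: read the wrist's pose just before it. camera_model takes no time and is no camera call.
- env.close_job(): hands the job in; it is judged then, once.
The state is a dict: "t": time; "joint_positions": joint angles; "dq": joint speeds; "joint_torque": joint torques, N m; "tcp_pos": TCP position; "tool_rot": TCP orientation; "wrist_force": force on the tool from outside, world axes, zero at the start; "moment": the same for the moment, N m; "grip_width": opening from 0.0 (shut) to 1.0 (fully open); "finger_force": force on a finger pad.
Only numpy, scipy, OpenCV 4.12 (cv2) and the standard library are available. Lean on these libraries where they do the work, as an engineer would, in place of code of your own. Each camera call takes 0.05 s, during which the arm holds its last target. There are 200 camera calls.

### The job

The orange fence stop on the T-slot rail is in the way of the test booth's door. Slide it along the slot and out of the open end, set it down gently, standing upright, in the green-floored tray, and then push the blue door shut until it snaps fully home on its catch. Do not knock the other things on the bench about.

Things in the scene. Friction and masses are not known exactly. Their poses are not given: they have to be found in the camera images.
- booth: Fixed grey test booth, clear roof, 200 deep x 260 wide x 148 mm high, an amplifier inside; an aluminium T-slot rail (see rail_end) sticks out in front of its doorway. Origin: on the table, middle of the doorway plane; +x into the booth, -x along the rail to its open end, +y to the door's latch side, z up. A steel catch block with a spring ball is at y = 128 to 144 mm, x = -22 to 0.
- rail_end (a point): Middle of the rail's top edge at its open end, at booth x = -230, z = 28 mm; axes as the booth's. The rail runs from here to the doorway, 80 wide, 28 mm high. Slot along its middle, open at this end: mouth 18 mm wide in the top face, below it a channel 40 mm wide, z = 6 to 18.5 mm above the table, under lips 9.5 mm thick.
- stop: Orange fence stop, loose, 0.24 to 0.42 kg, captive in the T-slot. Origin: middle of the underside of its steel T-nut; x lengthwise (along the slot at the start, +x to the booth), z up. T-nut 60 (x) x 36 (y) x 10 mm high. At the start the origin is on the slot's centre line, 6 mm above the table, 60 to 140 mm short of the open end. T-nut oiled; play 2 mm each side, 2.5 mm up.
- stop_block (a point): Middle of the stop's orange block, 48 mm above the stop's origin; axes as the stop's. Block 60 long (x) x 30 wide (y), from 26 to 70 mm above the origin, bolt head on top to 73 mm; grip it across its 30 mm width. Below it a stem 14 mm wide, 50 long. The stop can be lifted once its origin is more than 30 mm beyond rail_end.
- door (a joint): Blue door on an upright hinge, rad: 0 = fully shut, 1.5 to 1.75 at the start (open). It stays where it is left (light friction); in the last 0.06 rad it must be pushed past a spring ball with about 5 to 8 N, then snaps home to 0 and stays. It sweeps over the rail (lower edge 33 mm above the table) and cannot pass the stop.
- door_hinge (a point): Top end of the upright hinge axis, at booth x = -8, y = -110 mm, 138 mm above the table. Axes turn with the door: +y along the door to its free edge, -x out of the outer face. Door 218 mm wide, 12 mm thick (middle plane through the hinge axis), 33 to 138 mm above the table. A black finger pull, 20 mm proud of the middle plane, is 194 to 206 mm from the hinge.
- door_face (a point): A point on the outer face of the door, at its top edge, 130 mm from the hinge; a good place to push is just below it. Moves with the door; axes as door_hinge.
- green_tray: Fixed black tray with green floor, empty, 120 (x) x 100 (y) x 22 mm high, walls 4 mm, origin on the table under its centre.
- green_tray_floor (a point): Centre of the green tray's floor, 6 mm above the table.
- red_tray: Fixed black tray with red floor, same size as the green one, holding a heat sink: a bystander. The two trays swap places.
- heatsink: Bystander: finned aluminium heat sink 70 x 50 x 30 mm in the red tray; origin under its centre.
- multimeter: Bystander: yellow multimeter 150 x 75 x 38 mm lying on the table; origin under its centre.
- transformer: Bystander: steel and copper transformer 80 x 85 x 66 mm; origin under its centre.
- jar: Bystander: jar 60 mm across, 80 mm high; origin under its centre.
- screwdriver: Bystander: screwdriver with red handle lying on the table, about 200 mm long, tip to its +x; origin under it.
- hammer: Bystander: hammer lying on the table, about 260 mm long; origin under it.
- wrench: Bystander: steel wrench lying on the table, about 180 mm long; origin under it.
Not all that is in view belongs to the job. There is more than one size of the stop; the one meant has the size given above.

How it is judged:
By the outcome, as a careful person would: the job done as asked, in the order asked, and still so for the second after the job is handed in, with the robot touching nothing.
It also fails if it takes over 70 s, if anything falls off the work surface, if the arm or the gripper's body presses on something with over 40 N, if the wrist force passes 120 N, or if a joint passes its speed limit or range.

## Working session

There is one attempt and no reset: what is moved stays moved. The work goes in short steps, Python scripts to look and compute and a shell command to move; the robot and the scene stay as the last step left them, time stands still between calls to the robot, and variables do not carry over. Pictures are saved under pics/ and viewed, at most 10 in all, crops included, and the job is handed in when it is done.

```bash
mkdir -p pics; cat > h.py <<'E'
import numpy as np, cv2
from scipy.spatial.transform import Rotation as R
from plant import env, vision
def model(n,shape=(420,560)):
    m=vision.camera_model(n); f=shape[0]/2/np.tan(np.radians(m["vfov"])/2); return m,f
def pts(n,d):
    """world points for each pixel from depth (pinhole cams)"""
    m,f=model(n); v,u=np.mgrid[:d.shape[0],:d.shape[1]]
    c=np.dstack([(u-m["cx"])/f*d,(v-m["cy"])/f*d,d])
    Rm=R.from_rotvec(np.ravel(m["rvec"])).as_matrix()
    return (c-np.ravel(m["tvec"]))@Rm
E
python3 - <<'E'
from h import *
s=env.state(); print(s)
for n in("scene","side"):
    i,d=vision.capture(n); cv2.imwrite(f"pics/{n}0.png",i); np.savez(f"{n}0.npz",i=i,d=d)
    m=vision.camera_model(n); print(n,m, (d>0).mean())
E
```

```text
{'t': 0.0, 'joint_positions': array([-1.31639876e+00,  1.31179524e-01,  1.48926502e+00,  1.30215083e-05,
        1.52298372e+00, -8.54060362e-02]), 'dq': array([ 3.78857534e-04,  7.29005194e-04, -6.95903498e-04, -1.45210443e-03,
        5.40926895e-04, -4.14226840e-05]), 'joint_torque': array([-1.17584143e-03, -5.69377434e+01, -5.00565755e+01, -3.09770394e-04,
        1.44700654e-02,  1.03114125e-06]), 'tcp_pos': array([ 0.19987502, -0.56519183,  0.24724125]), 'tool_rot': array([-3.09455439e+00, -5.30887525e-01,  2.22856549e-04]), 'wrist_force': array([ 0.4669836 , -0.9023881 ,  0.09662412]), 'moment': array([ 0.01130802, -0.03695649, -0.0398576 ]), 'finger_force': 0.0, 'grip_width': 0.9997419246299263}
scene {'vfov': 51.94344207241471, 'cx': 278.2656495648188, 'cy': 203.58772706516356, 'rvec': array([ 1.59754927,  1.82177512, -0.83171666]), 'tvec': array([-0.00240307, -0.30940252,  1.68350014])} 0.9959353741496598
side {'vfov': 42.623539194729446, 'cx': 274.8105376566991, 'cy': 203.564550968944, 'rvec': array([ 2.41191176, -0.28461485,  0.13295672]), 'tvec': array([-0.55302591,  0.21284155,  1.74006604])} 0.9961819727891157
```

View pics/scene0.png

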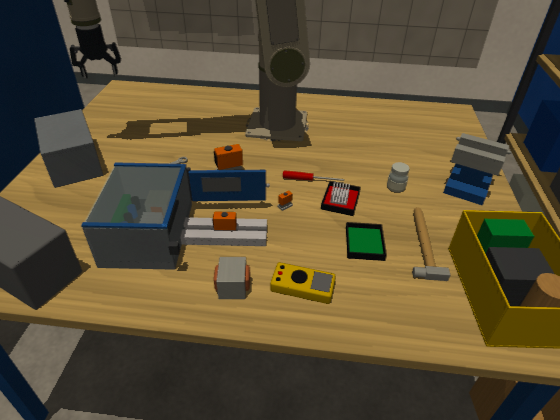

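View pics/side0.png

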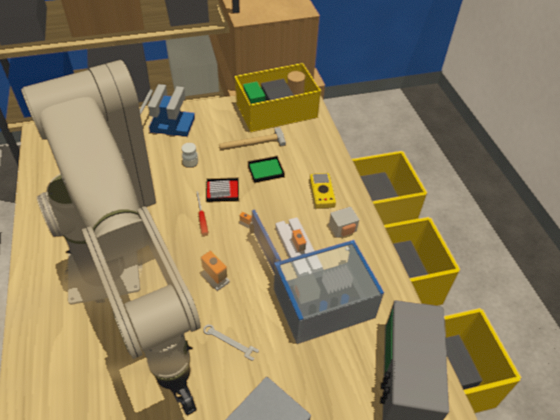

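The scene view has three orange stops: one on the rail (224,221), a bigger loose one (229,157) and a small loose one (285,199). The one captive in the rail slot fits the description. The door is open at (230,186), and the green tray is at (365,241), with the red tray at (341,197). Next I'll check the choice in a crop and measure everything.

```bash
python3 - <<'E'
from h import *
D={n:np.load(f"{n}0.npz") for n in("scene","side")}
a=D["scene"]["i"][140:300,80:400]
cv2.imwrite("pics/crop.png",cv2.resize(a,(800,400),interpolation=cv2.INTER_CUBIC))
def comps(n,lo,hi,minA=25):
    i,d=D[n]["i"],D[n]["d"]; P=pts(n,d); h=cv2.cvtColor(i,cv2.COLOR_BGR2HSV)
    k,l,st,c=cv2.connectedComponentsWithStats(cv2.inRange(h,lo,hi))
    for j in range(1,k):
        if st[j,4]<minA: continue
        q=P[(l==j)&(d>0)]
        if not(0.1<np.median(q[:,0])<1 and abs(np.median(q[:,1]))<.8 and np.median(q[:,2])<.2):continue
        zt=np.percentile(q[:,2],90); t=q[q[:,2]>zt-.008]
        r=cv2.minAreaRect(t[:,:2].astype(np.float32)*1000)
        print(n,c[j].round(),st[j,4],"ztop",zt.round(4),"min",q.min(0).round(3),"max",q.max(0).round(3),"toprect",np.round(r[0],1),np.round(r[1],1),round(r[2],1))
for n in D:
    print("orange");comps(n,(3,190,90),(13,255,255))
    print("green");comps(n,(50,150,40),(75,255,255))
    print("blue");comps(n,(100,150,40),(125,255,255))
    print("white");comps(n,(0,0,150),(180,40,255))
E
```

```text
orange
scene [227. 150.] 169 ztop 0.0994 min [ 0.317 -0.158  0.086] max [ 0.384 -0.075  0.105] toprect [ 350.5 -117.6] [41.4 79. ] 29.0
scene [298. 172.] 32 ztop 0.0278 min [0.333 0.06  0.023] max [0.347 0.155 0.029] toprect [340.  107.3] [94.5 13.2] 89.6
scene [284. 196.] 55 ztop 0.0494 min [0.474 0.065 0.036] max [0.51  0.099 0.051] toprect [489.6  81.7] [20.3 38.3] 45.1
scene [223. 220.] 297 ztop 0.0771 min [ 0.62  -0.095  0.032] max [ 0.655 -0.036  0.081] toprect [635.9 -66.6] [29.8 59. ] 7.0
scene [247. 273.] 32 ztop 0.0578 min [0.788 0.02  0.052] max [0.829 0.03  0.058] toprect [808.6  25.8] [41.2  4.9] 10.3
green
scene [505. 233.] 1377 ztop 0.1324 min [0.605 0.595 0.071] max [0.678 0.7   0.135] toprect [640.6 647.7] [ 65.1 101.2] 6.2
scene [365. 240.] 831 ztop 0.0092 min [ 0.554  0.269 -0.   ] max [0.673 0.365 0.028] toprect [612.9 316.7] [117.2  94.8] 2.1
blue
scene [147. 201.] 823 ztop 0.1502 min [ 0.521 -0.396  0.143] max [ 0.798 -0.17   0.153] toprect [ 658.9 -282.3] [262.6 199.6] 6.5
scene [468. 184.] 1239 ztop 0.0658 min [0.225 0.573 0.   ] max [0.397 0.733 0.087] toprec
[... 2600 characters left out ...]
 [0.673 0.047 0.154] toprect [649.1 -73.2] [239.   50.8] 86.3
side [287. 238.] 332 ztop 0.0339 min [ 0.573 -0.192 -0.002] max [0.631 0.044 0.152] toprect [601.8 -75.2] [236.1  50.1] 87.9
side [307. 265.] 381 ztop 0.1496 min [ 0.57  -0.259  0.139] max [ 0.649 -0.196  0.154] toprect [ 609.5 -228.7] [78.4 60.9] 4.5
side [232. 342.] 240 ztop 0.0124 min [ 0.288 -0.414  0.   ] max [ 0.42  -0.286  0.016] toprect [ 352.7 -349.2] [ 34.  158.7] 45.5
side [283. 403.] 890 ztop 0.1346 min [ 0.383 -0.652  0.121] max [ 0.495 -0.526  0.139] toprect [ 426.7 -604.2] [ 72.1 143.5] 34.7
side [236. 414.] 79 ztop 0.1346 min [ 0.298 -0.615  0.124] max [ 0.341 -0.583  0.137] toprect [ 322.6 -603.1] [48.7 23.7] 28.2
```

View pics/crop.png

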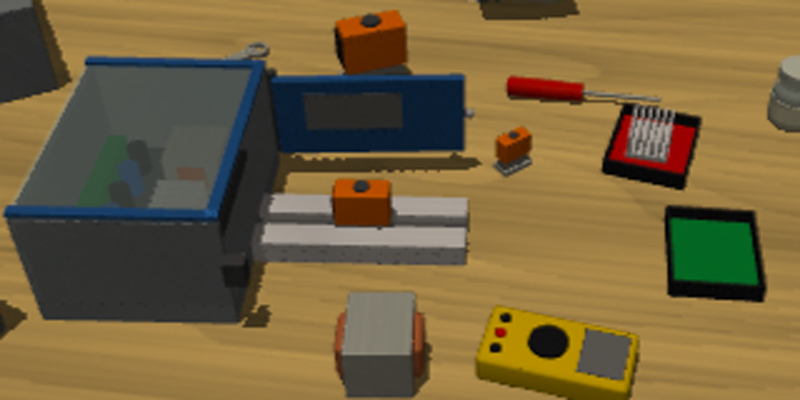

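The crop confirms it: the stop on the rail is 30 x 59 mm on top, against 41 x 79 for the big one and 20 x 38 for the small one. The stop is at about (0.636,-0.067). The open end of the slot points along u = (-0.11, 0.994), and the stop is 111 mm short of it. The green tray is at (0.612,0.317). I'll turn the tool 77° and go above the stop.

```bash
cat >> h.py <<'E'
def rel(target,xang=None):
    """shift in tool axes (units of 40 mm) and z-turn (units of .15 rad) to a target TCP, tool down, tool x at heading xang deg"""
    s=env.state(); Rm=R.from_rotvec(s["tool_rot"]).as_matrix()
    print("t",round(s["t"],2),"tcp",s["tcp_pos"].round(4),"xhead",np.degrees(np.arctan2(Rm[1,0],Rm[0,0])).round(2),"ztool",Rm[:,2].round(3),"F",s["wrist_force"].round(1),"grip",round(s["grip_width"],3),round(s["finger_force"],1))
    if target is not None: print("mm tool",(Rm.T@(np.array(target)-s["tcp_pos"])*1000).round(1),"rows",(Rm.T@(np.array(target)-s["tcp_pos"])/.04).round(2))
    if xang is not None:
        want=R.from_matrix(np.array([[np.cos(a:=np.radians(xang)),np.sin(a),0],[np.sin(a),-np.cos(a),0],[0,0,-1]]))
        print("turn rows",((R.from_matrix(Rm).inv()*want).as_rotvec()/.15).round(2))
E
python3 -m creep '[0,0,-1,0,0,0,1,0,0,-1,0,0,0,1,0,0,-1,0,0,0,1,0,0,-1,0,0,0,1,0,0,-1,0,0,0,1]' 40
python3 -m creep '[0,0,-1,0,0,0,1,0,0,-1,0,0,0,1,0,0,-1,0,0,0,1,0,0,-1,0,0,0,1,0,0,0,0,0,0,1]'
python3 -c "
from h import *
rel([.636,-.067,.18],96.3)"
```

```text
t: 0.72
tcp_pos: [0.1999, -0.5654, 0.2477]
tool_rot: [-2.682, -1.635, -0.001]
wrist_force: [-0.4, -0.2, -0.1]
grip_width: 0.999
finger_force: 0.0
t: 1.35
tcp_pos: [0.1999, -0.5654, 0.2478]
tool_rot: [-2.086, -2.348, -0.001]
wrist_force: [-0.2, -0.4, -0.3]
grip_width: 1.004
finger_force: 0.0
t 1.35 tcp [ 0.1999 -0.5654  0.2478] xhead 96.77 ztool [-0.     0.001 -1.   ] F [-0.2 -0.4 -0.3] grip 1.004 0.0
mm tool [443.5 491.8  68.1] rows [11.09 12.29  1.7 ]
turn rows [-0.   -0.01  0.05]
```

```bash

python3 -m creep '[0,0,0,0.74,0.82,0,1,0,0,0,0.74,0.82,0,1,0,0,0,0.74,0.82,0,1,0,0,0,0.74,0.82,0,1,0,0,0,0.74,0.82,0,1]'|tail -3
python3 -m creep '[0,0,0,0.74,0.82,0,1,0,0,0,0.74,0.82,0,1,0,0,0,0.74,0.82,0,1,0,0,0,0.74,0.82,0,1,0,0,0,0.74,0.82,0,1]'|tail -3
python3 -m creep '[0,0,0,0.74,0.82,0,1,0,0,0,0.74,0.82,0,1,0,0,0,0.74,0.82,0,1,0,0,0,0.74,0.82,0,1,0,0,0,0.74,0.82,0,1]'|tail -3
python3 - <<'E'
from h import *
rel([.636,-.067,.18],96.3)
s=env.state(); i,d=vision.capture("wrist"); cv2.imwrite("pics/w1.png",i)
m,f=model("wrist"); T=np.array(m["T_tool_cam"]); print(T.round(3),f)
v,u=np.mgrid[:420,:560]; x=u-m["cx"];y=v-m["cy"];r=np.hypot(x,y);th=r/f
k=np.where(r>0,np.tan(np.minimum(th,1.4))/np.maximum(r,1e-9),0)*d
P=np.dstack([x*k,y*k,d])@T[:3,:3].T+T[:3,3]
P=P@R.from_rotvec(s["tool_rot"]).as_matrix().T+s["tcp_pos"]
h=cv2.cvtColor(i,cv2.COLOR_BGR2HSV)
kk,l,st,c=cv2.connectedComponentsWithStats(cv2.inRange(h,(3,190,60),(13,255,255)))
for j in range(1,kk):
    if st[j,4]<100: continue
    q=P[(l==j)&(d>0)]; zt=np.percentile(q[:,2],80); t=q[abs(q[:,2]-zt)<.006]
    print(c[j].round(),zt.round(4),[np.round(a,1) for a in cv2.minAreaRect(t[:,:2].astype(np.float32)*1000)])
E
```

```text
wrist_force: [0.9, -0.2, -0.4]
grip_width: 1.005
finger_force: 0.0
wrist_force: [0.3, 0.5, -0.0]
grip_width: 1.0
finger_force: 0.0
wrist_force: [0.6, -0.3, 0.6]
grip_width: 1.0
finger_force: 0.0
t 3.23 tcp [ 0.6365 -0.0652  0.248 ] xhead 96.58 ztool [-0. -0. -1.] F [ 0.6 -0.3  0.6] grip 1.0 0.0
mm tool [-1.8 -0.7 68. ] rows [-0.04 -0.02  1.7 ]
turn rows [-0.   -0.    0.03]
[[ 0.001 -0.945 -0.328  0.085]
 [ 1.     0.001 -0.001  0.001]
 [ 0.001 -0.328  0.945 -0.125]
 [ 0.     0.     0.     1.   ]] 325.19226210127806
```

View pics/w1.png

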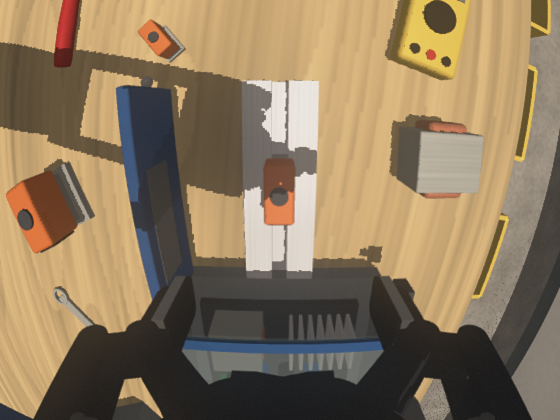

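The wrist view shows the stop's block at (279,192), between the rail lips, with the door at (150,190) clear to the left. I'll fix its position by a ray onto z = 0.076.

```bash
cat >> h.py <<'E'
def wray(uv,z,s):
    m,f=model("wrist"); T=np.array(m["T_tool_cam"]); uv=np.atleast_2d(uv).astype(float)
    x=uv[:,0]-m["cx"];y=uv[:,1]-m["cy"];r=np.maximum(np.hypot(x,y),1e-9);th=r/f
    c=np.stack([np.sin(th)*x/r,np.sin(th)*y/r,np.cos(th)],1)
    Rm=R.from_rotvec(s["tool_rot"]).as_matrix(); d=c@T[:3,:3].T@Rm.T; o=Rm@T[:3,3]+s["tcp_pos"]
    return o+d*((z-o[2])/d[:,2])[:,None]
E
python3 - <<'E'
from h import *
s=env.state(); i=cv2.imread("pics/w1.png"); h=cv2.cvtColor(i,cv2.COLOR_BGR2HSV)
k,l,st,c=cv2.connectedComponentsWithStats(cv2.inRange(h,(2,140,70),(18,255,255)))
for j in range(1,k):
    if abs(c[j]-(279,192)).max()<25 and st[j,4]>200:
        v,u=np.nonzero(l==j); p=wray(np.c_[u,v],.076,s); rc=cv2.minAreaRect(p[:,:2].astype(np.float32)*1000)
        print(st[j],[np.round(a,1) for a in rc])
print(wray([(264,158),(295,158),(295,225),(264,225)],.076,s).round(4))
# rail outline on z=.028: left edge, right edge, end
print(wray([(243,265),(250,82),(319,82),(313,265),(280,81)],.028,s).round(4))
E
```

```text
[264 191  30  34 675] [array([636.9, -71.8]), array([27.8, 33.3]), np.float64(7.4)]
[[ 0.6181 -0.0254  0.076 ]
 [ 0.6465 -0.022   0.076 ]
 [ 0.655  -0.0874  0.076 ]
 [ 0.6248 -0.091   0.076 ]]
[[ 0.6039 -0.1639  0.028 ]
 [ 0.5928  0.0461  0.028 ]
 [ 0.664   0.0546  0.028 ]
 [ 0.6875 -0.1539  0.028 ]
 [ 0.6237  0.0503  0.028 ]]
```

```bash

python3 -m creep '[0,0,0.03,0,0,0.9,1,0,0,0,0,0,0.9,1,0,0,0,0,0,0.9,1,0,0,0,0,0,0.8,1,0,0,0,0,0,0.6,1]'|tail -3
python3 -m creep '[0,0,0,0,0,0.4,1,0,0,0,0,0,0.25,1,0,0,0,0,0,0,-1,0,0,0,0,0,0,-1,0,0,0,0,0,0,-1]' 40
python3 -m creep '[0,0,0,0,0,0,-1,0,0,0,0,0,0,-1,0,0,0,0,0,0,-1,0,0,0,0,0,0,-1,0,0,0,0,0,0,-1]'
python3 -c "
from h import *
rel(None)"
```

```text
wrist_force: [-0.2, 0.8, -0.1]
grip_width: 0.999
finger_force: 0.0
t: 4.53
tcp_pos: [0.6365, -0.0666, 0.0595]
tool_rot: [2.09, 2.344, 0.001]
wrist_force: [-2.0, -0.3, 0.5]
grip_width: 0.376
finger_force: 0.6
t: 5.15
tcp_pos: [0.6357, -0.0666, 0.0596]
tool_rot: [2.091, 2.345, -0.001]
wrist_force: [-6.0, -0.6, 7.5]
grip_width: 0.344
finger_force: 40.3
t 5.15 tcp [ 0.6357 -0.0666  0.0596] xhead 96.55 ztool [-0. -0. -1.] F [-6.  -0.6  7.5] grip 0.344 40.3
```

```bash

python3 -m creep '[0,0,0,0,-0.03,-0.03,-1,0,0,0,0.2,0,0,-1,0,0,0,0.4,0,0,-1,0,0,0,0.4,0,0,-1,0,0,0,0.4,0,0,-1]'
python3 -m creep '[0,0,0,0.4,0,0,-1,0,0,0,0.3,0,0,-1,0,0,0,0,0,0,-1,0,0,0,0,0,0,-1,0,0,0,0,0,0,-1]'
```

```text
t: 5.78
tcp_pos: [0.6281, -0.0094, 0.0596]
tool_rot: [2.09, 2.345, 0.0]
wrist_force: [0.7, -1.0, 0.1]
grip_width: 0.346
finger_force: 39.9
t: 6.4
tcp_pos: [0.6252, 0.0166, 0.0596]
tool_rot: [2.091, 2.344, 0.0]
wrist_force: [-0.0, 1.2, 0.3]
grip_width: 0.343
finger_force: 39.9
```

```bash

python3 -m creep '[0,0,0,0.4,0,0,-1,0,0,0,0.4,0,0,-1,0,0,0,0.4,0,0,-1,0,0,0,0.5,0,0,-1,0,0,0,0.5,0,0,-1]'
python3 - <<'E'
from h import *
rel([.612,.317,.12])
i,d=vision.capture("scene"); cv2.imwrite("pics/s2.png",cv2.resize(i[150:300,160:420],(780,450),interpolation=cv2.INTER_CUBIC))
P=pts("scene",d); h=cv2.cvtColor(i,cv2.COLOR_BGR2HSV)
k,l,st,c=cv2.connectedComponentsWithStats(cv2.inRange(h,(3,190,60),(13,255,255)))
for j in range(1,k):
    q=P[(l==j)&(d>0)]
    if st[j,4]>40: print(c[j].round(),st[j,4],q.min(0).round(3),q.max(0).round(3))
E
```

```text
t: 7.02
tcp_pos: [0.6142, 0.1062, 0.0589]
tool_rot: [-2.089, -2.345, 0.001]
wrist_force: [-0.8, -0.2, -2.1]
grip_width: 0.341
finger_force: 39.6
t 7.03 tcp [0.6142 0.1062 0.0589] xhead 96.59 ztool [-0.001  0.    -1.   ] F [-0.8 -0.2 -2.1] grip 0.341 39.6
mm tool [209.7  22.  -61. ] rows [ 5.24  0.55 -1.52]
[228. 157.] 496 [ 0.32  -0.162  0.037] [ 0.385 -0.076  0.106]
[281. 222.] 108 [0.606 0.077 0.036] [0.634 0.095 0.078]
[296. 223.] 93 [0.603 0.119 0.036] [0.63  0.136 0.079]
```

View pics/s2.png

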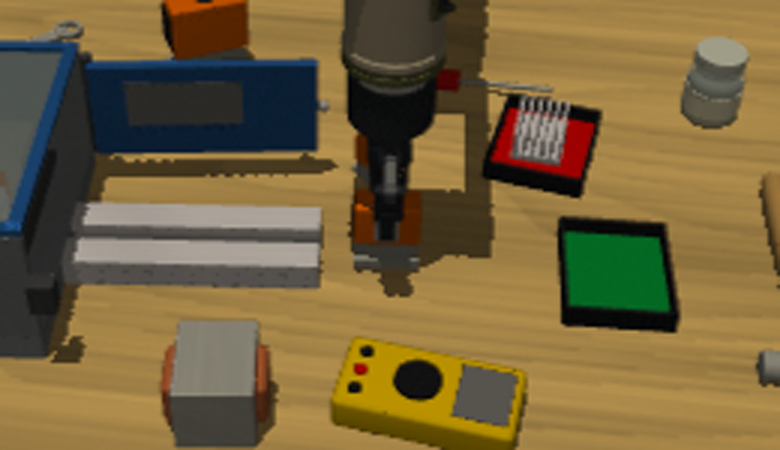

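The stop is out of the slot, clear of the rail end and centred in the grip. I'll lift it, carry it over to the green tray and lower it.

```bash

python3 -m creep '[0,0,0,0,0,-0.4,-1,0,0,0,0,0,-0.6,-1,0,0,0,0.1,0,-0.4,-1,0,0,0,0.4,0.04,-0.1,-1,0,0,0,0.6,0.08,0,-1]'|head -3
python3 -m creep '[0,0,0,0.8,0.1,0,-1,0,0,0,0.8,0.1,0,-1,0,0,0,0.8,0.1,0,-1,0,0,0,0.8,0.1,0,-1,0,0,0,0.6,0.04,0,-1]'|head -3
python3 -m creep '[0,0,0,0.35,0,0,-1,0,0,0,0,0,0,-1,0,0,0,0,0,0.3,-1,0,0,0,0,0,0.4,-1,0,0,0,0,0,0.3,-1]'
python3 - <<'E'
from h import *
rel([.612,.317,.059])
E
```

```text
t: 7.7
tcp_pos: [0.6149, 0.1493, 0.1199]
tool_rot: [2.092, 2.343, 0.001]
t: 8.32
tcp_pos: [0.6139, 0.3037, 0.1187]
tool_rot: [-2.089, -2.345, 0.001]
t: 8.95
tcp_pos: [0.6125, 0.3143, 0.0772]
tool_rot: [-2.091, -2.343, 0.003]
wrist_force: [0.3, -0.1, -2.8]
grip_width: 0.347
finger_force: 39.9
t 8.95 tcp [0.6125 0.3143 0.0772] xhead 96.5 ztool [-0.002 -0.001 -1.   ] F [ 0.3 -0.1 -2.8] grip 0.347 39.9
mm tool [ 2.8 -0.2 18.2] rows [ 0.07 -0.    0.45]
```

```bash

python3 -m creep '[0,0,0,0,0,0.15,-1,0,0,0,0,0,0.1,-1,0,0,0,0,0,0.1,-1,0,0,0,0,0,0.04,-1,0,0,0,0,0,0,-1]'|sed -n '2p;4p'
python3 -m creep '[0,0,0,0,0,0.02,-1,0,0,0,0,0,0.02,-1,0,0,0,0,0,0.02,-1,0,0,0,0,0,0,-1,0,0,0,0,0,0,-1]'|sed -n '2p;4p'
python3 - <<'E'
from h import *
i,d=vision.capture("scene"); cv2.imwrite("pics/s3.png",cv2.resize(i[170:290,290:450],(800,600),interpolation=cv2.INTER_CUBIC))
E
```

```text
tcp_pos: [0.6133, 0.3156, 0.064]
wrist_force: [1.2, -1.2, -2.9]
tcp_pos: [0.6132, 0.3155, 0.0615]
wrist_force: [-0.2, 0.6, -2.2]
```

View pics/s3.png

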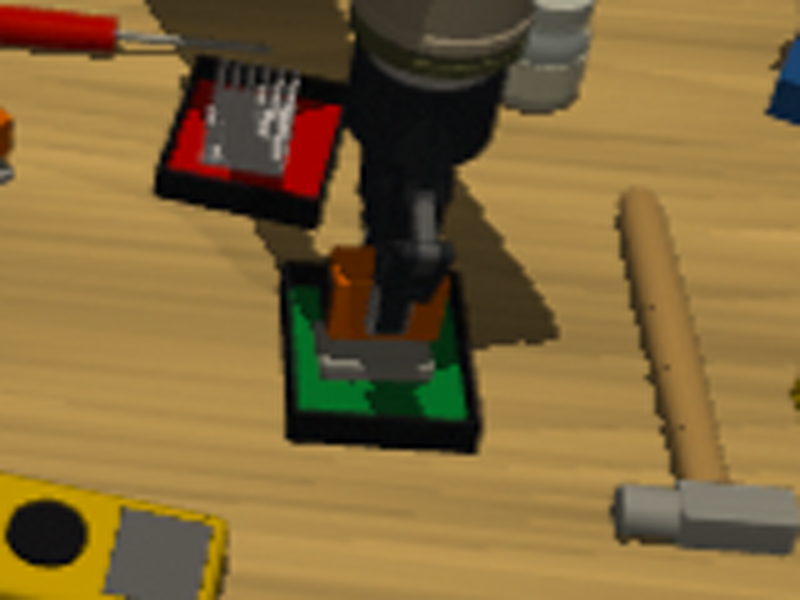

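The stop is over the green floor (380,370) and well within the walls. I'll lower it the last few mm until it touches.

```bash

python3 -m creep '[0,0,0,0,0,0.02,-1,0,0,0,0,0,0.02,-1,0,0,0,0,0,0.01,-1,0,0,0,0,0,0,-1,0,0,0,0,0,0,-1]'|sed -n '2p;4p'
python3 -m creep '[0,0,0,0,0,0.01,-1,0,0,0,0,0,0.01,-1,0,0,0,0,0,0.01,-1,0,0,0,0,0,0,-1,0,0,0,0,0,0,-1]'|sed -n '2p;4p'
```

```text
tcp_pos: [0.6133, 0.3155, 0.0596]
wrist_force: [-0.7, -0.1, -1.3]
tcp_pos: [0.6136, 0.3157, 0.0596]
wrist_force: [-2.8, -1.3, 8.6]
```

```bash

python3 -m creep '[0,0,0,0,0,-0.02,-1,0,0,0,0,0,0,-0.2,0,0,0,0,0,0,0,0,0,0,0,0,0,0.3,0,0,0,0,0,0,0.6]' 20
python3 -m creep '[0,0,0,0,0,0,1,0,0,0,0,0,-0.2,1,0,0,0,0,0,-0.6,1,0,0,0,0,0,-0.9,1,0,0,0,0,0,-0.9,1]'
python3 - <<'E'
from h import *
i,d=vision.capture("side"); P=pts("side",d)
h=cv2.cvtColor(i,cv2.COLOR_BGR2HSV)
cv2.imwrite("pics/s4.png",cv2.resize(i[130:330,160:400],(720,600),interpolation=cv2.INTER_CUBIC)); np.savez("side4.npz",i=i,d=d)
i,d=vision.capture("scene"); P=pts("scene",d); h=cv2.cvtColor(i,cv2.COLOR_BGR2HSV); m=cv2.inRange(h,(100,150,40),(125,255,255))>0
ok=m&(d>0)&(abs(P[...,2]-.137)<.006)&(P[...,0]>.45)&(P[...,0]<.6)&(P[...,1]>-.18)&(P[...,1]<.06)
q=P[ok][:,:2]; vx,vy,x0,y0=cv2.fitLine(q.astype(np.float32),cv2.DIST_L2,0,.01,.01).ravel()
print("door line",len(q),vx,vy,x0,y0,q.min(0),q.max(0),"heading",np.degrees(np.arctan2(vy,vx)))
E
```

```text
t: 12.12
tcp_pos: [0.6132, 0.3155, 0.059]
tool_rot: [-2.091, -2.345, 0.0]
wrist_force: [0.3, 0.1, -0.1]
grip_width: 0.8
finger_force: 0.0
t: 12.75
tcp_pos: [0.6132, 0.3155, 0.1647]
tool_rot: [2.091, 2.345, 0.0]
wrist_force: [0.5, -0.5, 0.6]
grip_width: 0.999
finger_force: 0.0
door line 285 0.16243532 -0.9867192 0.52287406 -0.080387734 [ 0.50165722 -0.17996419] [0.54460516 0.02231945] heading -80.65172
```

View pics/s4.png

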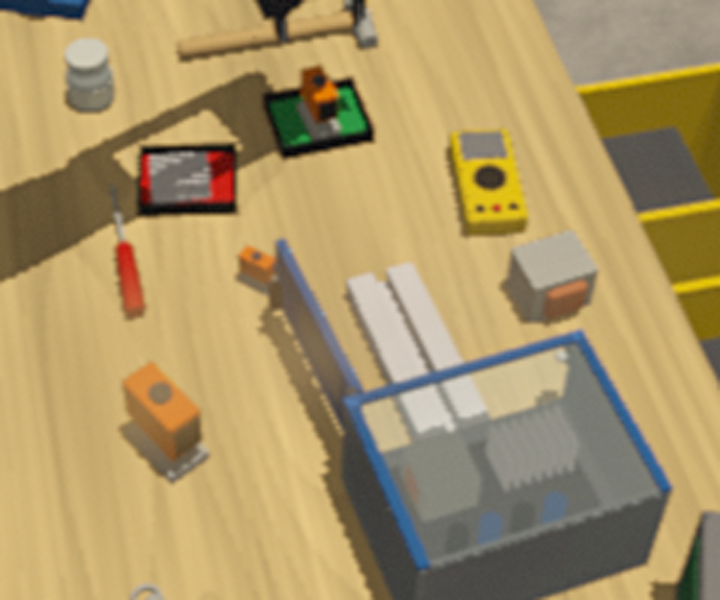

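The stop stands upright in the green tray at crop pixel (320,110). The door measures about 1.62 rad open with its hinge at (0.538,-0.189). I'll shut the fingers and move over behind its outer face.

```bash

python3 -m creep '[0,0,0,0,0,-0.9,1,0,0,0,-0.4,-0.2,0,0.5,0,0,0,-0.77,-0.41,0,-1,0,0,0,-0.77,-0.41,0,-1,0,0,0,-0.77,-0.41,0,-1]'|sed -n '2p;4p'
python3 -m creep '[0,0,0,-0.77,-0.41,0,-1,0,0,0,-0.77,-0.41,0,-1,0,0,0,-0.77,-0.41,0,-1,0,0,0,-0.77,-0.41,0,-1,0,0,0,-0.77,-0.41,0,-1]'|sed -n '2p;4p'
python3 -m creep '[0,0,0,-0.77,-0.41,0,-1,0,0,0,-0.77,-0.41,0,-1,0,0,0,-0.77,-0.41,0,-1,0,0,0,0,0,0,-1,0,0,0,0,0,0,-1]'|sed -n '2p;4,5p'
python3 - <<'E'
from h import *
rel([.46,-.06,.118])
s=env.state(); Rm=R.from_rotvec(s["tool_rot"]).as_matrix(); H=np.array([.5385,-.189])
def p(ph,off=20,r=130): a=np.radians(ph); return H+(r*np.array([np.cos(a),np.sin(a)])+off*np.array([-np.sin(a),np.cos(a)]))/1000
w=[p(x) for x in np.linspace(99.4,10,17)]
print("first",w[0],"last",w[-1],"shut",p(6.3,17))
print((np.diff(w,axis=0)@Rm[:2,:2]/.04).round(2).tolist())
E
```

```text
tcp_pos: [0.5682, 0.2003, 0.199]
wrist_force: [0.4, -0.1, 0.2]
tcp_pos: [0.5043, 0.0379, 0.1991]
wrist_force: [0.6, 0.2, -0.3]
tcp_pos: [0.4667, -0.0582, 0.1992]
wrist_force: [-0.3, 0.4, -0.5]
grip_width: -0.0
t 14.72 tcp [ 0.4667 -0.0582  0.1992] xhead 96.53 ztool [ 0.  0. -1.] F [-0.3  0.4 -0.5] grip -0.0 0.0
mm tool [-1.  -6.9 81.2] rows [-0.03 -0.17  2.03]
first [ 0.49753618 -0.06401214] last [ 0.66305204 -0.14672958] shut [ 0.66584944 -0.1578372 ]
[[0.05, 0.32], [0.02, 0.32], [-0.01, 0.32], [-0.04, 0.32], [-0.07, 0.31], [-0.1, 0.3], [-0.13, 0.29], [-0.16, 0.28], [-0.19, 0.26], [-0.21, 0.24], [-0.23, 0.22], [-0.25, 0.19], [-0.27, 0.17], [-0.29, 0.14], [-0.3, 0.11], [-0.31, 0.08]]
```

Next I lower to pushing height and close in on the door face until it gives a light contact.

```bash

python3 -m creep '[0,0,0,0,-0.15,0.7,-1,0,0,0,0,0,0.7,-1,0,0,0,0,0,0.6,-1,0,0,0,-0.1,0.3,0,-1,0,0,0,-0.1,0.3,0,-1]'|sed -n '2p;4p'
python3 -m creep '[0,0,0,0,0.3,0,-1,0,0,0,0.05,0.3,0,-1,0,0,0,0.02,0.32,0,-1,0,0,0,0,0.32,0,-1,0,0,0,-0.04,0.32,0,-1]'|sed -n '2p;4p'
python3 -m creep '[0,0,0,-0.07,0.31,0,-1,0,0,0,-0.1,0.3,0,-1,0,0,0,-0.13,0.29,0,-1,0,0,0,-0.16,0.28,0,-1,0,0,0,0,0,0,-1]'|sed -n '2p;4p'
python3 - <<'E'
from h import *
rel([.663,-.147,.118])
i,d=vision.capture("scene"); cv2.imwrite("pics/s5.png",cv2.resize(i[130:290,80:320],(800,533),interpolation=cv2.INTER_CUBIC))
E
```

```text
tcp_pos: [0.4872, -0.0642, 0.1202]
wrist_force: [0.4, -1.0, 0.6]
tcp_pos: [0.5481, -0.0559, 0.1191]
wrist_force: [-0.3, -0.5, 0.2]
tcp_pos: [0.5971, -0.0695, 0.1191]
wrist_force: [-0.3, 0.9, 0.0]
t 16.6 tcp [ 0.5971 -0.0695  0.1191] xhead 96.53 ztool [ 0. -0. -1.] F [-0.3  0.9  0. ] grip -0.0 0.0
mm tool [-84.5  56.7   1.2] rows [-2.11  1.42  0.03]
```

View pics/s5.png

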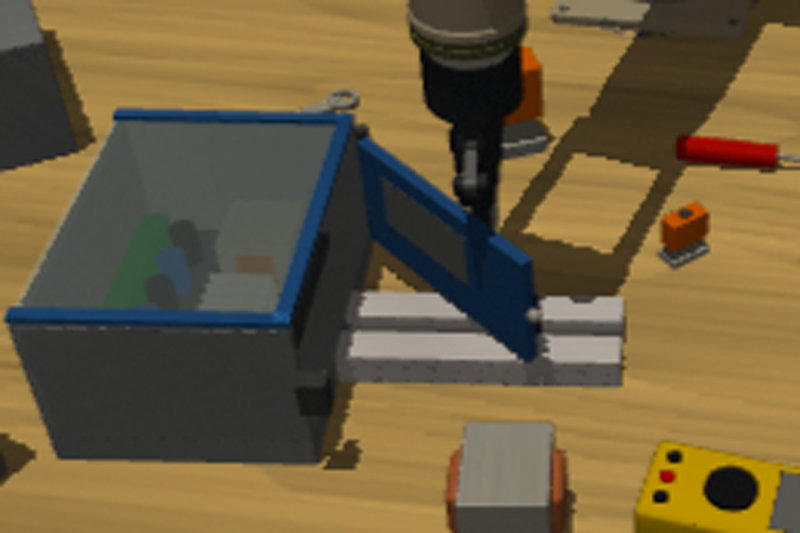

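The door is swinging with the fingers behind its outer face at (480,230). I'll carry on along the arc.

```bash

python3 -m creep '[0,0,0,-0.19,0.26,0,-1,0,0,0,-0.21,0.24,0,-1,0,0,0,-0.23,0.22,0,-1,0,0,0,-0.25,0.19,0,-1,0,0,0,-0.27,0.17,0,-1]'|sed -n '2p;4p'
python3 -m creep '[0,0,0,-0.29,0.14,0,-1,0,0,0,-0.3,0.11,0,-1,0,0,0,-0.3,0.08,0,-1,0,0,0,0,0,0,-1,0,0,0,0,0,0,-1]'|sed -n '2p;4p'
python3 - <<'E'
from h import *
rel([.6658,-.1578,.118])
E
```

```text
tcp_pos: [0.645, -0.1105, 0.119]
wrist_force: [-0.3, -0.5, -0.1]
tcp_pos: [0.6615, -0.1435, 0.1191]
wrist_force: [0.1, -0.6, 0.5]
t 17.9 tcp [ 0.6615 -0.1435  0.1191] xhead 96.55 ztool [-0.  0. -1.] F [ 0.1 -0.6  0.5] grip 0.001 0.0
mm tool [-14.7   2.6   1.1] rows [-0.37  0.07  0.03]
```

```bash

python3 -m creep '[0,0,0,-0.06,0,0,-1,0,0,0,-0.06,0,0,-1,0,0,0,-0.05,0,0,-1,0,0,0,0,0,0,-1,0,0,0,0,0,0,-1]'|sed -n '2p;4p'
python3 -m creep '[0,0,0,-0.04,0,0,-1,0,0,0,-0.04,0,0,-1,0,0,0,-0.03,0,0,-1,0,0,0,0,0,0,-1,0,0,0,0,0,0,-1]'|sed -n '2p;4p'
```

```text
tcp_pos: [0.6623, -0.1487, 0.1192]
wrist_force: [-1.3, 6.7, 2.7]
tcp_pos: [0.6629, -0.1549, 0.1192]
wrist_force: [0.7, 1.7, 0.6]
```

```bash

python3 -m creep '[0,0,0,-0.04,0,0,-1,0,0,0,-0.03,0,0,-1,0,0,0,0,0,0,-1,0,0,0,0,0,0,-1,0,0,0,0,0,0,-1]'|sed -n '2p;4p'
```

```text
tcp_pos: [0.663, -0.156, 0.1191]
wrist_force: [-0.1, 7.9, 3.9]
```

```bash

python3 -m creep '[0,0,0,-0.04,0,0,-1,0,0,0,0,0,0,-1,0,0,0,0,0,0,-1,0,0,0,0,0,0,-1,0,0,0,0,0,0,-1]'|sed -n '2p;4p'
python3 -m creep '[0,0,0,0.1,0,0,-1,0,0,0,0.4,0,0,-1,0,0,0,0.8,0,0,-1,0,0,0,0.6,0,-0.6,-1,0,0,0,0.4,0,-0.9,-1]'|sed -n '2p;4p'
python3 -m creep '[0,0,0,0.5,-0.6,-0.8,-1,0,0,0,0.5,-0.8,-0.5,-1,0,0,0,0.5,-0.8,0,-1,0,0,0,0,-0.8,0,-1,0,0,0,0,0,0,-1]'|sed -n '2p;4p'
python3 - <<'E'
from h import *
i,d=vision.capture("scene"); cv2.imwrite("pics/s6.png",cv2.resize(i[130:310,80:410],(800,436),interpolation=cv2.INTER_CUBIC))
P=pts("scene",d); h=cv2.cvtColor(i,cv2.COLOR_BGR2HSV); m=cv2.inRange(h,(100,130,30),(125,255,255))>0
u=P[...,0]*-.1097+P[...,1]*.994; v=P[...,0]*.994+P[...,1]*.1097
ok=m&(d>0)&(abs(P[...,2]-.09)<.035)&(u>-.27)&(u<-.15)&(v>.5)&(v<.76)
a,b=np.polyfit(v[ok],u[ok],1); print(ok.sum(),"angle",np.arctan(a),"face u at v=.62",a*.62+b)
E
```

```text
tcp_pos: [0.663, -0.1561, 0.1191]
wrist_force: [-3.7, 15.3, 5.0]
tcp_pos: [0.6519, -0.0658, 0.1798]
wrist_force: [0.2, -1.4, 0.1]
tcp_pos: [0.5257, -0.0213, 0.2331]
wrist_force: [1.0, 0.5, -0.2]
292 angle -0.01575839827047649 face u at v=.62 -0.24017179945374523
```

View pics/s6.png

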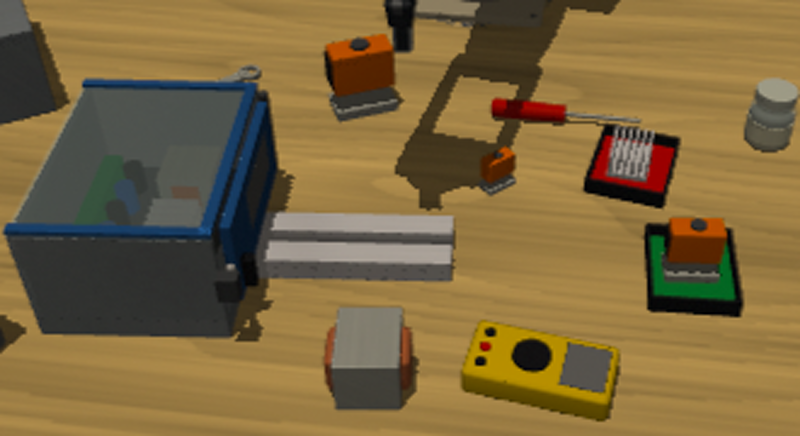

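The door is shut at (250,180): it met a hard stop at 15 N, and its face angle reads 0 within the noise. The stop stands upright in the green tray at (695,250), and the other things haven't moved. I'm handing in.

```bash
python3 -c "
from plant import env
print(env.close_job())"
```

```text
the job is handed in; nothing more can be done
None
```

The job is handed in with no verdict shown: the orange stop stands upright in the green tray, the blue door is shut and looks home on its catch, and nothing else appears to have moved.

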